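# Master check of the bore camera

## Task

Check the bore camera: swing the big instrument case's lid up past its balance point so it stays open, lift out the master housing and lay it gently (not dropped) centred in the two white vee blocks, its collared bore end facing the lens and its port stub on top. With the master let go there, press the black release key to its first click and hold it there about a second to focus, then press it fully home for the picture, and let go. Leave the case open, take no picture before the master is in place, and do not bump the camera or push or knock over the other things on the table.

Things in the scene. Friction and masses are not known exactly. Their poses are not given: they have to be found in the camera images.
- case: Rugged grey clamshell instrument case, 140 (its x) by 210 (its y) by 68 mm high when shut; heavy, does not slide. Origin: centre of its underside. +x points to the hinge side, -x is the front with the thumb tab. Lower half 42 mm high, 5 mm walls, filled with dark hard foam to z = 36 mm, in which the master lies along the case's y.
- lid (a joint): Lid angle, rad: 0 shut, 1.95 (112 degrees) fully open against its stop. The lid is a 26 mm deep shell, about 0.22 kg, on a free hinge along the case's y, no catch or spring: let go below about 1.25 rad it falls shut, beyond about 1.4 rad it falls open to the stop and stays. 1 to 1.5 N at the tab lifts it.
- lid_hinge (a point): A point on the hinge axis, at the middle of the far (+x) rim of the case's lower half: 70 mm toward +x from the case's centre, 42 mm above the table. The hinge axis runs along the case's y.
- lid_tab (a point): Where to take the thumb tab: a block sticking out level from the middle of the lid's front edge, 30 mm wide (case's y), 30 mm long, 10 mm thick, 45 to 55 mm above the table when shut. Point: mid-width, mid-thickness, 16 mm out from the lid's front face; 156 mm from the hinge axis and 8 mm above it when shut. Turns with the lid; pinched by its two sides, it can pivot between the fingers.
- notch (a point): Middle of the finger notch in the case's foam, on the axis of the master as it lies there stub up, bore end toward the case's +y, 34 mm above the table. The notch bares both sides of the barrel's middle: 64 mm wide along the case's y, 112 mm along its x, open down to the case floor 5 mm above the table.
- master: Master housing, bare aluminium, about 0.24 kg: barrel 30 mm in diameter, 132 mm long over all. Origin: on the barrel's axis, under the stub. +x runs along the axis to the bore end: a collar 40 mm in diameter, x 46 to 60 mm, with a dark 23 mm bore. Other end: a plug 22 mm in diameter, x -60 to -72. Port stub 18 mm in diameter at x = 0, top at z = +24 mm (+z up). Starts under the shut lid.
- master_bore (a point): Centre of the master's bore end face, 60 mm from its origin along its +x.
- rig: Bore inspection rig: orange base plate 300 by 120 by 15 mm (x -90 to +210, y -60 to +60), fixed. Origin: under the middle between the vee blocks, on the table. Its +x points from the vee blocks to the camera. Two white vee blocks, 12 mm thick along x, 60 mm wide, centred at x -30 and +30 mm, tops 58 mm above the table; 48 mm clear between them for the fingers, down to the base plate at 15 mm.
- nest (a point): Where the master's origin lies when it rests centred in the vees: midway between the two vee blocks, 62 mm above the table. The barrel then lies along the rig's x.
- lens (a point): Centre of the camera lens front, 100 mm from the nest point along the rig's +x, at the same height.
- camera: Machine camera with lens and black ring light on a bracket, fixed to the rig; from x 100 to 200 mm of the rig, its ring light 58 mm in diameter, its top 91 mm above the table. Must not be touched. Origin: the rig's origin.
- key_box: Grey release-key box on the table, 75 (its x) by 60 by 36 mm high, fixed. Origin: centre of its underside. The round key stands in the middle of its top.
- key_top (a point): Centre of the top face of the round black release key, 30 mm in diameter, 56.5 mm above the table when free. It moves straight down.
- key_first (a joint): Travel of the key's first stage, m: 0 free, 0.004 at the first click. Takes about 1 N to start and 2.3 N at the click.
- key_second (a joint): Further travel of the key's second stage, m: 0 up to and at the first click, 0.004 fully home. It does not move until about 9 N and is fully home at about 12 N; so a push of 4 to 7 N holds the key at its first click. Springs back when let go.
- casting_a: Raw casting standing near the case's front corner on its +y side: 44 mm across with a side tube, 86 mm tall. Bystander. Origin: underside.
- casting_b: Same kind of raw casting, 86 mm tall, standing beside the vee blocks on the rig's +y side. Bystander. Origin: underside.
- screw_cup: Round cup of screws, 56 mm across, 40 mm high, on the rig's -y side. Bystander. Origin: underside.
- bottle: Closed white bottle, 52 mm across, 165 mm tall, standing beyond the key box. Bystander. Origin: underside.
- caliper: Steel caliper lying flat behind the case, 190 mm long, 11 mm high. Bystander. Origin: underside.
- screwdriver: Screwdriver lying by the case's front corner on its -y side, 180 mm long, about 25 mm high. Bystander. Origin: mid-length, underside.
Mind the look-alikes: they are no part of the job. What is shaped like the key_box but purple is not meant.

How it is judged:
By the outcome, as a careful person would: the job done as asked, in the order asked, and still so for the second after the job is handed in, with the robot touching nothing.
It also fails if it takes over 72 s, if anything falls off the work surface, if the arm or the gripper's body presses on something with over 40 N, if the wrist force passes 120 N, or if a joint passes its speed limit or range.

## Robot

A 7-joint arm with a two-finger parallel gripper is mounted at the origin on the work surface. World frame = base frame: x ahead of the robot, y to its left, z up, the work surface at z = 0. Lengths are in mm, angles in rad, forces in N, time in s.
With the tool pointing down it reaches from about 400 to 875 mm from the base axis. Payload 4.4 kg.
Tool frame: the origin (TCP) lies at the very end of the fingers, on their centre line; the grasp point (between the pads) lies 19 mm behind it (ctrl.pinch_z is the z of the grasp point in the tool frame, in mm); z points along the fingers, x is the direction in which the jaws open and shut, and the axes are right-handed (so a half turn about z gives the same grasp; the last joint's range is limited). The gripper opens to 85 mm and grips with 20 to 120 N. Pads are 22 mm wide; open, the fingers measure 114 mm over their backs; the gripper's body (76 mm by 85 mm) begins 54 mm behind the grasp point. The pads swing forward as they close: fully open they stand 13 mm farther back than shut.
Start: joints at [1.094, 0.628, 0.038, 1.517, -0.027, 0.996, -0.02], TCP at [259.601, -595.924, 231.313] pointing down, gripper open.
Joint ranges: [-3.06, 3.06], [-0.37, 2.12], [-1.25, 1.32], [0.18, 2.47], [-1.1, 4.24], [0.23, 1.98], [-2.94, 2.94]. Speed limits (rad/s): [2.57, 2.57, 3.14, 3.14, 3.14, 3.14, 3.14].

## Interface

Orientations are given as [roll, pitch, yaw] about the fixed x, y, z axes, in that order (R = Rz(yaw) Ry(pitch) Rx(roll)).
In Python, from cell import sensors, get_image, order, ctrl gives the robot as it stands.
- The arm moves only by the tool arm_command, never from a script. Its argument "rows" is a list that holds one entry, the list of rows, each a list of 6 numbers: the shift along the tool's x, y, z in mm, then the turn, a rotation vector about the tool's x, y, z in degrees. A call has 1 to 20 rows; each row is the pose to reach, as a shift and turn from the pose commanded when the call began, along the tool's axes at that moment; what a row does not reach only later rows make up. A row lasts 1/12 s, in which the tool goes at most 41.7 mm and 7.16 degrees, less where a joint would pass 70% of its speed; a pose out of reach is approached as far as the arm can. A call with a gripper value outside its range is refused whole. "claw" is the opening, from -1 (shut) to 1 (fully open), set as the call begins (left out, the last holds). The fingers move at their own pace and stop on an object; the grip force is fixed at half the most. Time passes only in rows, so rows that repeat a pose let the fingers close. It gives the time, the measured TCP pose, the force and the opening at its end, in the units of the state.
- sensors.read_state(): the state, without advancing time (a new reading comes with each control period).
- get_image(name): name is "scene" or "top" or "wrist"; returns a dict with "pixels" (420x560x3 uint8, red, green, blue), "z_map" (420x560 float32, mm along the optical axis (not along the pixel's ray), 0 where there is no reading), "K" (3x3 intrinsics, pixels), "pose" (4x4, takes a point from camera to world coordinates). Camera axes: x right, y up, looking along -z (the intrinsics and any distortion apply to the point x, -y, -z); pixel columns grow to the right and rows downward; lengths in mm; the calibration is good to about 2 mm. A picture is of the moment at which its call begins.
- order.finish_job(): hands the job in, once; it reports no verdict.
The state is a dict: "clock": time; "qpos": joint angles; "qd": joint speeds; "tau": joint torques, N m; "eef_pos": TCP position; "tool_rot": TCP orientation; "force": force on the tool from outside, world axes, zero at the start; "torque": the same for the moment, N m; "width": finger opening in mm.
Only numpy, scipy, OpenCV 4.12 (cv2) and the standard library are available. Lean on these libraries where they do the work, as an engineer would, in place of code of your own. Each camera call takes 0.05 s, during which the arm holds its last target.

## Working session

There is one attempt and no reset: what is moved stays moved. The work goes in short steps, Python scripts to look and compute and a tool call to move; the robot and the scene stay as the last step left them, time stands still between calls to the robot, and variables do not carry over. Pictures are saved under pics/ and viewed, and the job is handed in when it is done.

Besides the shell and the picture viewer there is one more tool, called by a JSON object that holds its "name" and its "arguments", one argument or row to a line. arm_command: Moves the arm, as the interface text tells. Its arguments: {"type":"object","properties":{"rows":{"type":"array","items":{"type":"array","items":{"type":"array","items":{"type":"number"}}}},"claw":{"type":"number"}},"required":["rows"]}

```bash
mkdir -p pics; ls
cat > h.py <<'E'
import numpy as np, cv2
from cell import sensors,get_image,order,ctrl
def snap(n,f):
    im=get_image(n); cv2.imwrite(f'pics/{f}.png',im['pixels'][:,:,::-1]); np.savez(f'{f}.npz',**{k:im[k] for k in('pixels','z_map','K','pose')}); return im
def load(f): return dict(np.load(f'{f}.npz'))
def pt(im,u,v,z=None):
    K=im['K'];d=im['z_map'][int(round(v)),int(round(u))] if z is None else z
    p=np.array([(u-K[0,2])/K[0,0]*d,-(v-K[1,2])/K[1,1]*d,-d,1]);return (im['pose']@p)[:3]
def ptz(im,u,v,h):
    "point on ray at world height h"
    a=pt(im,u,v,1.);b=im['pose'][:3,3];t=(h-b[2])/(a[2]-b[2]);return b+t*(a-b)
def cloud(im):
    K=im['K'];z=im['z_map'];v,u=np.mgrid[0:z.shape[0],0:z.shape[1]]
    P=np.stack([(u-K[0,2])/K[0,0]*z,-(v-K[1,2])/K[1,1]*z,-z,np.ones_like(z)],-1);return (P@im['pose'].T)[...,:3]
E
python3 - <<'E'
from h import *
for n in('scene','top','wrist'):
    im=snap(n,n+'0');print(n,im['K'].tolist(),im['pose'].round(2).tolist())
print(sensors.read_state(),ctrl.pinch_z)
E
```

```text
pics
scene [[400.71865052845715, 0.0, 285.3854045740468], [0.0, 400.71865052845715, 203.940443065124], [0.0, 0.0, 1.0]] [[0.52, -0.49, 0.7, 1334.69], [0.85, 0.32, -0.41, -502.34], [-0.02, 0.81, 0.59, 755.07], [0.0, 0.0, 0.0, 1.0]]
top [[429.967777519234, 0.0, 281.7433827047775], [0.0, 429.967777519234, 215.063248412987], [0.0, 0.0, 1.0]] [[0.01, 0.99, -0.13, 407.57], [-1.0, 0.01, 0.01, -21.09], [0.01, 0.13, 0.99, 1257.23], [0.0, 0.0, 0.0, 1.0]]
wrist [[296.1067731214574, 0.0, 278.1475643348907], [0.0, 296.1067731214574, 211.20056864700106], [0.0, 0.0, 1.0]] [[0.4, 0.87, 0.29, 332.64], [-0.92, 0.38, 0.12, -562.9], [-0.0, -0.32, 0.95, 373.1], [0.0, 0.0, 0.0, 1.0]]
{'clock': 0.15, 'qpos': array([ 1.09421616,  0.62913409,  0.03844944,  1.51812733, -0.02695384,
        0.99629006, -0.01999298]), 'qd': array([ 0.00036452, -0.00407103, -0.00143533, -0.0032084 , -0.00075146,
        0.00196095,  0.00041094]), 'tau': array([ 1.14731065e-03, -5.63803518e+01,  1.22755129e+00, -1.93654919e+01,
        1.11436102e-02,  7.27643797e-03,  2.97330826e-05]), 'eef_pos': array([ 259.39247688, -595.49182591,  230.60359805]), 'tool_rot': array([ 3.14154687e+00,  1.44026550e-03, -1.15998467e+00]), 'force': array([-0.4291217 ,  0.04526541, -0.66456872]), 'torque': array([ 0.0341307 , -0.03060165,  0.0127121 ]), 'width': 85.59223798981706} -18.700000000000003
```

View pics/top0.png

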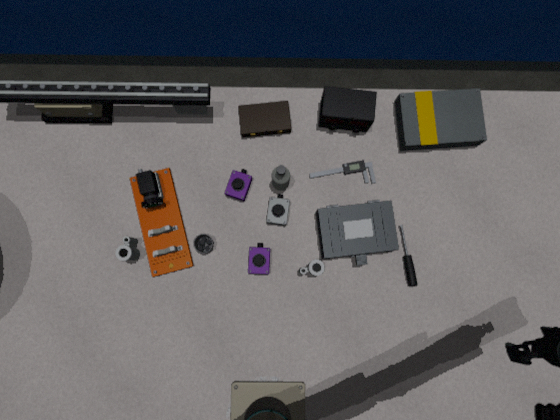

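View pics/scene0.png

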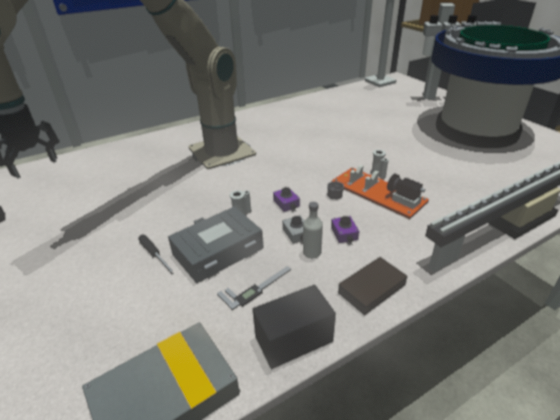

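View pics/wrist0.png

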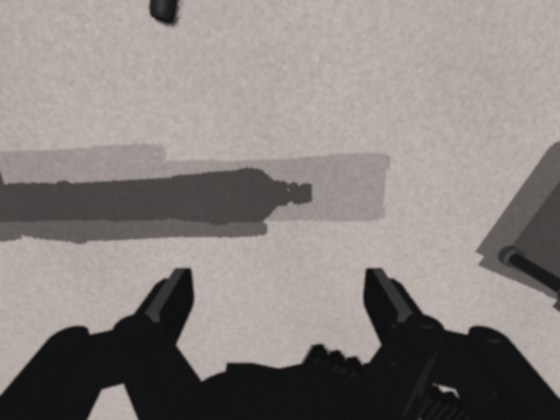

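Run:
```python
from h import *
im=load('top0')
p=im['pixels'][:,:,::-1]
def c(n,x0,x1,y0,y1,s): cv2.imwrite(f'pics/{n}.png',cv2.resize(p[y0:y1,x0:x1],None,fx=s,fy=s,interpolation=cv2.INTER_CUBIC))
c('c_case',290,430,190,300,5); c('c_rig',105,225,155,290,4); c('c_key',215,305,160,280,5)
P=cloud(im)
for n,u,v in[('case',340,250),('caseR',380,215),('tab',360,260),('cast_a',317,268),('key',279,211),('purp1',259,260),('purp2',238,185),('bottle',281,172),('cup',205,243),('castb',125,252),('vee1',160,231),('vee2',167,251),('cam',150,180),('sd',408,272),('table',300,320)]:
    print(n,P[v,u].round(1))
```

```text
case [ 466.7 -194.5   68.2]
caseR [ 565.4 -307.3   68.6]
tab [ 440.1 -252.4   53.3]
cast_a [ 416.6 -128.7   91.1]
key [575.2 -24.9  58.7]
purp1 [437.6  29.4  54.8]
purp2 [648.   91.7  60.9]
bottle [663.2 -28.9 162.5]
cup [486.9 189.7   1.2]
castb [454.9 389.1  90.8]
vee1 [516.8 310.2  44.8]
vee2 [460.6 287.5  47.1]
cam [654.7 333.4  84.3]
sd [ 408.1 -396.3   18.5]
table [269.3 -88.2  -0.4]
```

Run:
```python
from h import *
im=load('top0');P=cloud(im)
# case: points with height; bounding rect
def fit(x0,x1,y0,y1,zl,zh,name):
    m=np.zeros(P.shape[:2],bool);m[y0:y1,x0:x1]=1
    m&=(P[...,2]>zl)&(P[...,2]<zh)
    n,l,s,_=cv2.connectedComponentsWithStats(m.astype(np.uint8),connectivity=4)
    k=1+np.argmax(s[1:,4]);q=P[l==k]
    r=cv2.minAreaRect(q[:,:2].astype(np.float32));print(name,len(q),r,q.mean(0).round(1))
fit(312,402,195,262,60,75,'case')
fit(125,200,160,280,8,20,'rig')
fit(262,295,190,228,28,46,'key')
fit(262,295,190,228,50,65,'keytop')
fit(140,185,222,262,40,64,'vees')
print(P[320:330,300:310,2].mean(),P[150:153,300:310,2].mean(),P[290:293,200:210,2].mean())
```

```text
case 3749 ((525.5941162109375, -244.09521484375), (140.0675811767578, 210.5986785888672), 7.218371391296387) [ 524.8 -243.3   67.7]
rig 3130 ((547.8055419921875, 318.9444580078125), (300.3282470703125, 121.7838134765625), 15.905643463134766) [530.  311.2  15.3]
key 452 ((579.8531494140625, -20.753524780273438), (59.64985275268555, 76.42948150634766), 82.83709716796875) [578.2 -20.6  35.7]
keytop 86 ((578.9379272460938, -20.697460174560547), (28.38172149658203, 25.409643173217773), 0.460122674703598) [579.2 -20.8  56.5]
vees 112 ((518.6228637695312, 310.3985290527344), (12.95259952545166, 59.83320999145508), 15.16922378540039) [518.2 310.3  52.5]
12.551543994337703 -0.9547974464005772 0.9909302665651315
```

View pics/c_case.png

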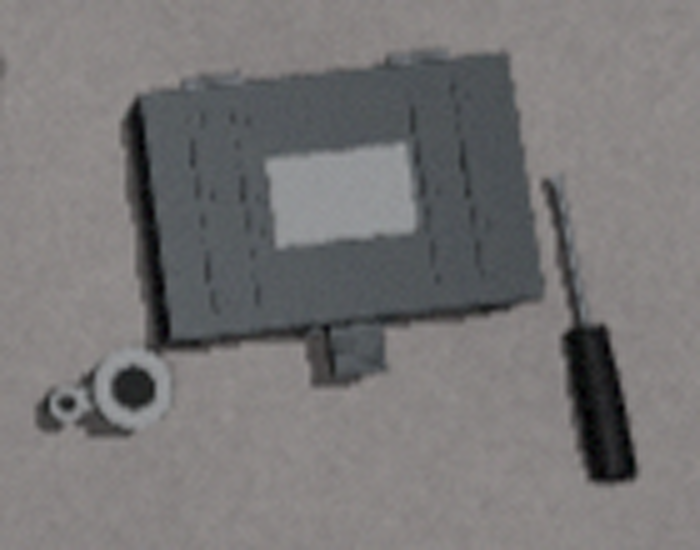

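View pics/c_rig.png

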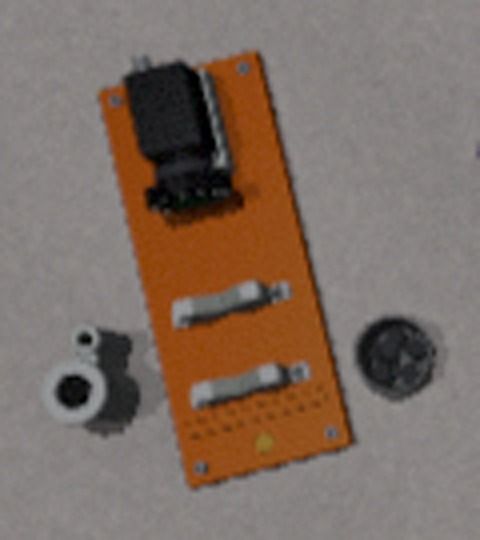

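View pics/c_key.png

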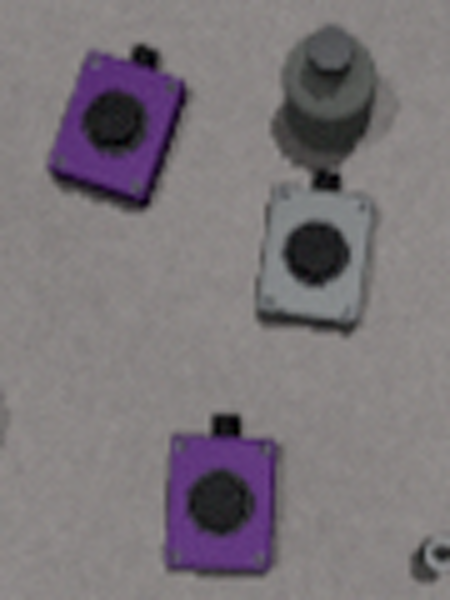

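```bash
cat >> h.py <<'E'
import json,os
from scipy.spatial.transform import Rotation as Ro
def cmd():
    if os.path.exists('cmd.json'):
        d=json.load(open('cmd.json'));return np.array(d['p']),Ro.from_quat(d['q'])
    return np.array([259.601,-595.924,231.313]),Ro.from_euler('xyz',[3.14154687,0.0,-1.15998])
def plan(p,rpy_deg):
    p0,R0=cmd();R=Ro.from_euler('xyz',rpy_deg,degrees=True)
    s=R0.inv().apply(np.array(p)-p0);w=(R0.inv()*R).as_rotvec(degrees=True)
    print(s.round(1).tolist(),w.round(1).tolist())
def did(row):
    p0,R0=cmd();row=np.array(row,float);p=p0+R0.apply(row[:3]);R=R0*Ro.from_rotvec(row[3:],degrees=True)
    json.dump({'p':p.tolist(),'q':R.as_quat().tolist()},open('cmd.json','w'));s=sensors.read_state()
    print('cmd',p.round(1),R.as_euler('xyz',degrees=True).round(1),'meas',s['eef_pos'].round(1),np.degrees(s['tool_rot']).round(1),'F',s['force'].round(1),'T',s['torque'].round(2),'w',round(s['width'],1),'t',s['clock'],'q',s['qpos'].round(2))
E
python3 -c "
from h import *
plan([440.3,-254.9,120],[180,0,-82.8])"
```

```text
[-240.5, -301.9, 111.3] [0.0, -0.0, 16.3]
```

{"name": "arm_command", "arguments": {
  "rows": [
    [[-240.5, -301.9, 111.3, 0, 0, 16.3], [-240.5, -301.9, 111.3, 0, 0, 16.3], [-240.5, -301.9, 111.3, 0, 0, 16.3], [-240.5, -301.9, 111.3, 0, 0, 16.3], [-240.5, -301.9, 111.3, 0, 0, 16.3], [-240.5, -301.9, 111.3, 0, 0, 16.3], [-240.5, -301.9, 111.3, 0, 0, 16.3], [-240.5, -301.9, 111.3, 0, 0, 16.3], [-240.5, -301.9, 111.3, 0, 0, 16.3], [-240.5, -301.9, 111.3, 0, 0, 16.3], [-240.5, -301.9, 111.3, 0, 0, 16.3], [-240.5, -301.9, 111.3, 0, 0, 16.3], [-240.5, -301.9, 111.3, 0, 0, 16.3], [-240.5, -301.9, 111.3, 0, 0, 16.3]]
  ],
  "claw": 0.4
}}

```text
clock: 1.32
eef_pos: [439.8, -256.6, 120.3]
tool_rot: [-3.142, -0.001, -1.447]
force: [0.4, -0.1, -0.6]
width: 59.8
```

```bash
python3 -c "
from h import *
did([-240.5,-301.9,111.3,0,0,16.3])
snap('wrist','w1')
plan([440.3,-254.9,41],[180,0,-82.8])"
```

```text
cmd [ 440.3 -254.9  120. ] [180.   -0.  -82.8] meas [ 439.8 -256.6  120.3] [-1.80e+02 -1.00e-01 -8.29e+01] F [ 0.4 -0.1 -0.6] T [ 0.03 -0.02  0.02] w 59.8 t 1.3167 q [ 0.39  0.6   0.12  2.01 -0.13  0.53 -0.85]
[0.0, 0.0, 79.0] [0.0, -0.0, 0.0]
```

View pics/w1.png

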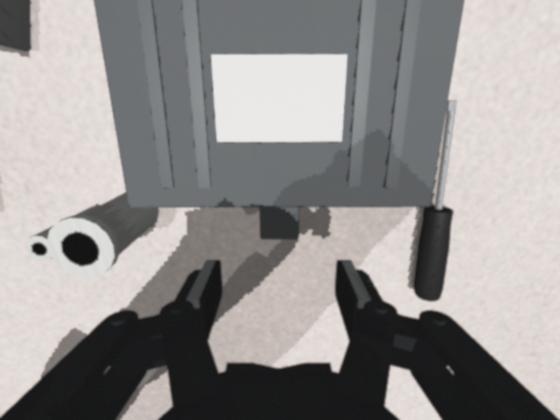

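{"name": "arm_command", "arguments": {
  "rows": [
    [[0, 0, 30, 0, 0, 0], [0, 0, 60, 0, 0, 0], [0, 0, 80, 0, 0, 0], [0, 0, 80, 0, 0, 0], [0, 0, 80, 0, 0, 0]]
  ]
}}

```text
clock: 1.78
eef_pos: [439.3, -255.8, 39.7]
tool_rot: [3.14, 0.001, -1.447]
force: [0.4, -0.0, 0.2]
width: 59.6
```

{"name": "arm_command", "arguments": {
  "rows": [
    [[0, 0, 0, 0, 0, 0], [0, 0, 0, 0, 0, 0], [0, 0, 0, 0, 0, 0], [0, 0, 0, 0, 0, 0], [0, 0, 0, 0, 0, 0], [0, 0, 0, 0, 0, 0], [0, 0, 0, 0, 0, 0], [0, 0, 0, 0, 0, 0]]
  ],
  "claw": -0.7
}}

```text
clock: 2.45
eef_pos: [441.4, -257.1, 42.0]
tool_rot: [-3.138, -0.004, -1.446]
force: [-1.0, -3.4, 6.3]
width: 28.3
```

```bash
python3 -c "
from h import *
did([0,0,80,0,0,0])
snap('wrist','w2')"
```

```text
cmd [ 440.3 -254.9   40. ] [180.   -0.  -82.8] meas [ 441.4 -257.1   42. ] [-179.8   -0.2  -82.8] F [-1.  -3.4  6.3] T [-0.67  0.26 -0.02] w 28.3 t 2.45 q [ 0.42  0.74  0.08  2.05 -0.15  0.35 -0.83]
```

View pics/w2.png

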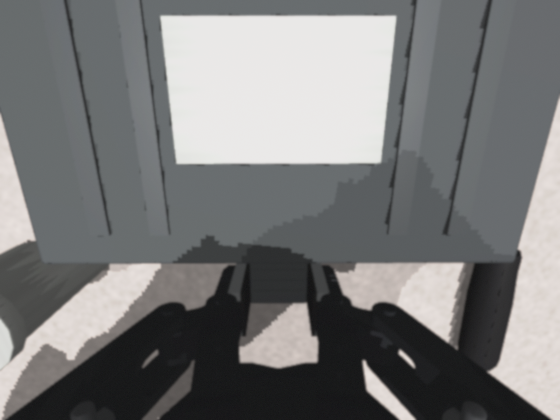

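```bash
python3 -c "
import numpy as np
r=156.2;a=.0513
f=lambda t:np.array([r*(np.cos(a)-np.cos(a+t)),r*(np.sin(a+t)-np.sin(a))])
for t0,t1,n in((0,.8,16),(.8,1.85,20)):
  print([[0,*(-(f(t)-f(t0))).round(1).tolist(),0,0,0] for t in np.linspace(t0,t1,n+1)[1:]])
"
```

```text
[[0, -0.6, -7.8, 0, 0, 0], [0, -1.6, -15.5, 0, 0, 0], [0, -2.9, -23.2, 0, 0, 0], [0, -4.7, -30.8, 0, 0, 0], [0, -6.8, -38.3, 0, 0, 0], [0, -9.3, -45.7, 0, 0, 0], [0, -12.2, -53.0, 0, 0, 0], [0, -15.4, -60.1, 0, 0, 0], [0, -19.0, -67.1, 0, 0, 0], [0, -22.9, -73.8, 0, 0, 0], [0, -27.2, -80.4, 0, 0, 0], [0, -31.8, -86.7, 0, 0, 0], [0, -36.7, -92.8, 0, 0, 0], [0, -41.8, -98.6, 0, 0, 0], [0, -47.3, -104.2, 0, 0, 0], [0, -53.1, -109.5, 0, 0, 0]]
[[0, -6.3, -5.2, 0, 0, 0], [0, -12.9, -10.1, 0, 0, 0], [0, -19.7, -14.7, 0, 0, 0], [0, -26.8, -18.9, 0, 0, 0], [0, -34.0, -22.7, 0, 0, 0], [0, -41.5, -26.1, 0, 0, 0], [0, -49.1, -29.1, 0, 0, 0], [0, -56.9, -31.8, 0, 0, 0], [0, -64.7, -34.0, 0, 0, 0], [0, -72.7, -35.8, 0, 0, 0], [0, -80.8, -37.1, 0, 0, 0], [0, -89.0, -38.1, 0, 0, 0], [0, -97.2, -38.6, 0, 0, 0], [0, -105.4, -38.7, 0, 0, 0], [0, -113.6, -38.4, 0, 0, 0], [0, -121.7, -37.6, 0, 0, 0], [0, -129.8, -36.4, 0, 0, 0], [0, -137.9, -34.8, 0, 0, 0], [0, -145.8, -32.7, 0, 0, 0], [0, -153.6, -30.3, 0, 0, 0]]
```

{"name": "arm_command", "arguments": {
  "rows": [
    [[0, -0.6, -7.8, 0, 0, 0], [0, -1.6, -15.5, 0, 0, 0], [0, -2.9, -23.2, 0, 0, 0], [0, -4.7, -30.8, 0, 0, 0], [0, -6.8, -38.3, 0, 0, 0], [0, -9.3, -45.7, 0, 0, 0], [0, -12.2, -53, 0, 0, 0], [0, -15.4, -60.1, 0, 0, 0], [0, -19, -67.1, 0, 0, 0], [0, -22.9, -73.8, 0, 0, 0], [0, -27.2, -80.4, 0, 0, 0], [0, -31.8, -86.7, 0, 0, 0], [0, -36.7, -92.8, 0, 0, 0], [0, -41.8, -98.6, 0, 0, 0], [0, -47.3, -104.2, 0, 0, 0], [0, -53.1, -109.5, 0, 0, 0]]
  ]
}}

```text
clock: 3.83
eef_pos: [496.9, -250.0, 150.6]
tool_rot: [-3.135, -0.005, -1.444]
force: [8.7, -5.9, -14.5]
width: 27.5
```

```bash
python3 -c "
from h import *
did([0,-53.1,-109.5,0,0,0])
snap('wrist','w3');snap('scene','s3')
a=cv2.imread('pics/w3.png')
b=cv2.imread('pics/s3.png')[120:300,120:320]
cv2.imwrite('pics/m3.png',np.hstack([cv2.resize(a,(400,300)),cv2.resize(b,(333,300))]))"
```

```text
cmd [ 493.  -248.2  149.5] [180.   -0.  -82.8] meas [ 496.9 -250.   150.6] [-179.6   -0.3  -82.7] F [  8.7  -5.9 -14.5] T [-1.3  -1.53  0.06] w 27.5 t 3.8333 q [ 0.32  0.6   0.14  1.87 -0.13  0.67 -0.91]
```

View pics/m3.png

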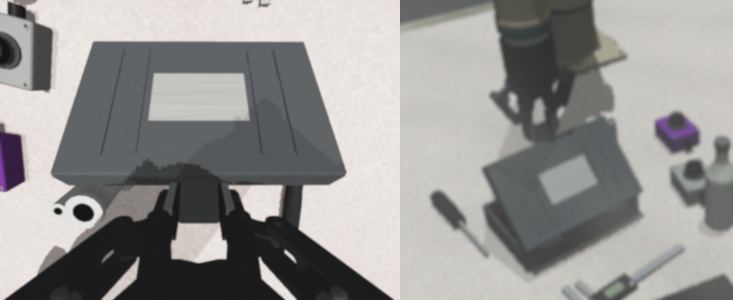

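{"name": "arm_command", "arguments": {
  "rows": [
    [[0, -6.3, -5.2, 0, 0, 0], [0, -12.9, -10.1, 0, 0, 0], [0, -19.7, -14.7, 0, 0, 0], [0, -26.8, -18.9, 0, 0, 0], [0, -34, -22.7, 0, 0, 0], [0, -41.5, -26.1, 0, 0, 0], [0, -49.1, -29.1, 0, 0, 0], [0, -56.9, -31.8, 0, 0, 0], [0, -64.7, -34, 0, 0, 0], [0, -72.7, -35.8, 0, 0, 0], [0, -80.8, -37.1, 0, 0, 0], [0, -89, -38.1, 0, 0, 0]]
  ]
}}

```text
clock: 4.93
eef_pos: [580.1, -239.4, 188.3]
tool_rot: [3.14, -0.003, -1.446]
force: [0.0, -5.2, -4.2]
width: 27.1
```

```bash
python3 -c "
from h import *
did([0,-89,-38.1,0,0,0])
snap('wrist','w4');snap('scene','s4')
a=cv2.imread('pics/w4.png')
b=cv2.imread('pics/s4.png')[120:300,120:320]
cv2.imwrite('pics/m4.png',np.hstack([cv2.resize(a,(400,300)),cv2.resize(b,(333,300))]))"
```

```text
cmd [ 581.3 -237.   187.6] [180.   -0.  -82.8] meas [ 580.1 -239.4  188.3] [179.9  -0.2 -82.8] F [ 0.  -5.2 -4.2] T [-1.36  0.14 -0.32] w 27.1 t 4.9333 q [ 0.25  0.65  0.16  1.63 -0.12  0.87 -0.99]
```

View pics/m4.png

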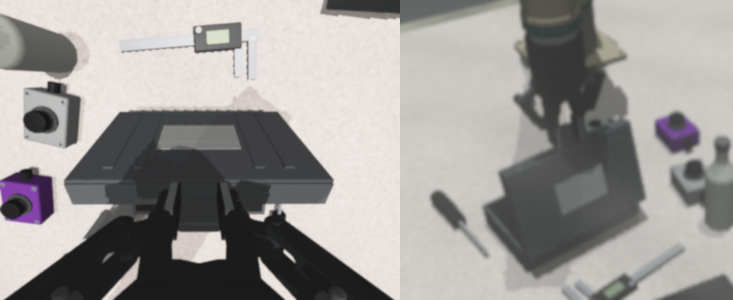

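{"name": "arm_command", "arguments": {
  "rows": [
    [[0, -8.2, -0.5, 0, 0, 0], [0, -16.4, -0.6, 0, 0, 0], [0, -24.6, -0.3, 0, 0, 0], [0, -32.7, 0.5, 0, 0, 0], [0, -40.8, 1.7, 0, 0, 0], [0, -48.9, 3.3, 0, 0, 0], [0, -56.8, 5.4, 0, 0, 0], [0, -64.6, 7.8, 0, 0, 0], [0, -64.6, 7.8, 0, 0, 0]]
  ]
}}

```text
clock: 5.78
eef_pos: [647.2, -226.7, 178.9]
tool_rot: [-3.141, 0.002, -1.442]
force: [0.5, 0.2, 0.1]
width: 13.0
```

{"name": "arm_command", "arguments": {
  "rows": [
    [[0, 0, 0, 0, 0, 0], [0, 0, 0, 0, 0, 0], [0, 0, 0, 0, 0, 0], [0, 0, 0, 0, 0, 0], [0, 0, 0, 0, 0, 0]]
  ],
  "claw": 0.4
}}

```text
clock: 6.2
eef_pos: [645.0, -229.1, 179.9]
tool_rot: [3.141, -0.0, -1.445]
force: [-0.3, -0.5, -0.2]
width: 59.9
```

```bash
python3 -c "
from h import *
did([0,-64.6,7.8,0,0,0])
snap('wrist','w5');snap('scene','s5')
a=cv2.imread('pics/w5.png')
b=cv2.imread('pics/s5.png')[120:300,120:320]
cv2.imwrite('pics/m5.png',np.hstack([cv2.resize(a,(400,300)),cv2.resize(b,(333,300))]))"
```

```text
cmd [ 645.4 -228.8  179.8] [180.   -0.  -82.8] meas [ 645.  -229.1  179.9] [180.   -0.  -82.8] F [-0.3 -0.5 -0.2] T [ 0.05  0.04 -0.02] w 59.9 t 6.2 q [ 0.21  0.74  0.16  1.46 -0.13  0.95 -1.04]
```

View pics/m5.png

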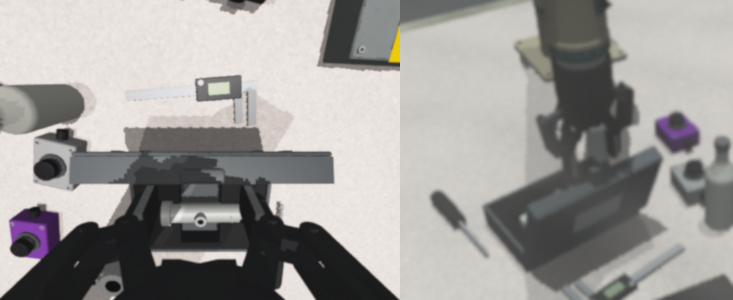

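{"name": "arm_command", "arguments": {
  "rows": [
    [[0, 0, -30, 0, 0, 0], [0, 0, -60, 0, 0, 0], [0, 30, -80, 0, 0, 0], [0, 70, -80, 0, 0, 0], [0, 110, -80, 0, 0, 0], [0, 150, -80, 0, 0, 0], [0, 190, -80, 0, 0, 0], [0, 190, -80, 0, 0, 0], [0, 190, -80, 0, 0, 0]]
  ]
}}

```text
clock: 7.05
eef_pos: [454.6, -253.5, 260.5]
tool_rot: [3.142, -0.0, -1.448]
force: [0.7, -1.2, 0.2]
width: 60.1
```

```bash
python3 -c "
from h import *
did([0,190,-80,0,0,0])
snap('wrist','w6');snap('scene','s6');snap('top','t6')
a=cv2.imread('pics/w6.png')
b=cv2.imread('pics/s6.png')[120:300,120:320]
cv2.imwrite('pics/m6.png',np.hstack([cv2.resize(a,(400,300)),cv2.resize(b,(333,300))]))
c=cv2.imread('pics/t6.png')[180:300,290:430];cv2.imwrite('pics/t6c.png',cv2.resize(c,None,fx=4,fy=4,interpolation=2))"
```

```text
cmd [ 456.9 -252.8  259.8] [180.   -0.  -82.8] meas [ 454.6 -253.5  260.5] [180.  -0. -83.] F [ 0.7 -1.2  0.2] T [ 0.05 -0.06  0.03] w 60.1 t 7.05 q [ 0.32  0.41  0.18  1.84 -0.09  0.89 -0.9 ]
```

View pics/m6.png

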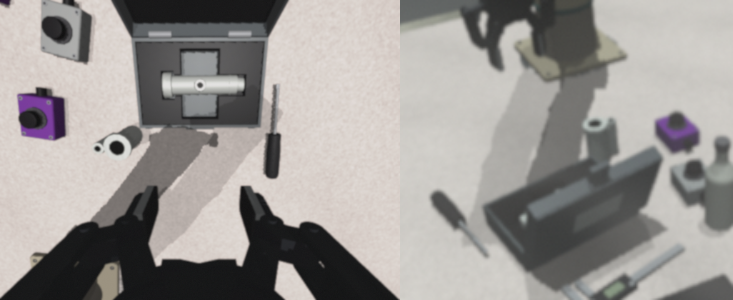

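View pics/t6c.png

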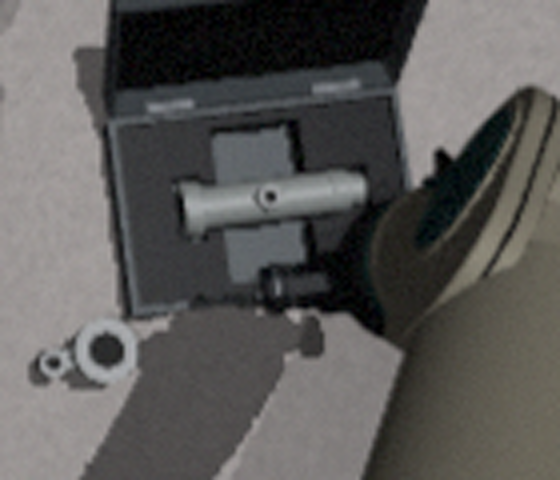

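View pics/w6.png

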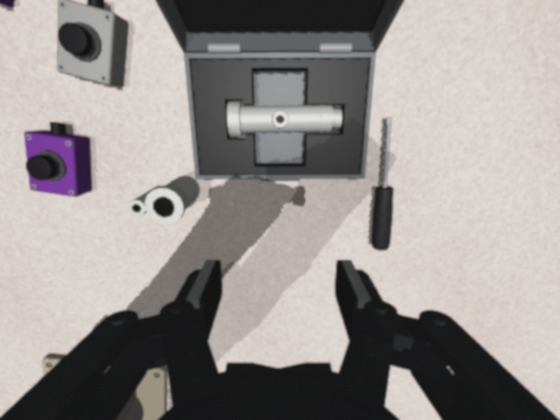

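```bash
python3 -c "
from h import *
w=load('w6');t=load('t6')
print('wrist stub',ptz(w,280.3,119,58),'top stub',ptz(t,357,228.7,58))
for u in(231,340):print(ptz(w,u,119,50))
# barrel centre line in wrist cloud
P=cloud(w);
m=np.zeros(P.shape[:2],bool);m[98:142,222:348]=1
bright=w['pixels'].astype(int).sum(2)>330
q=P[m&(P[...,2]>40)&(P[...,2]<62)]
r=cv2.minAreaRect(q[:,:2].astype(np.float32));print(r,q[:,2].max())
plan([525.6,-244.1,140],[180,0,7.2])
plan([525.6,-244.1,14],[180,0,7.2])
"
```

```text
wrist stub [ 527.7385859  -246.22989645   58.        ] top stub [ 527.33856891 -244.32197526   58.        ]
[ 520.73472357 -190.57312649   50.        ]
[ 535.90226491 -313.7766221    50.        ]
((527.1286010742188, -252.04718017578125), (36.925079345703125, 131.99073791503906), 6.918778419494629) 60.11338977773897
[0.1, -69.2, 119.8] [0.0, 0.0, -90.0]
[0.1, -69.3, 245.8] [0.0, 0.0, -90.0]
```

{"name": "arm_command", "arguments": {
  "rows": [
    [[0.9, -70, 100, 0, 0, -90], [0.9, -70, 100, 0, 0, -90], [0.9, -70, 100, 0, 0, -90], [0.9, -70, 100, 0, 0, -90], [0.9, -70, 100, 0, 0, -90], [0.9, -70, 100, 0, 0, -90], [0.9, -70, 100, 0, 0, -90], [0.9, -70, 100, 0, 0, -90], [0.9, -70, 100, 0, 0, -90], [0.9, -70, 100, 0, 0, -90], [0.9, -70, 100, 0, 0, -90], [0.9, -70, 100, 0, 0, -90], [0.9, -70, 100, 0, 0, -90], [0.9, -70, 100, 0, 0, -90], [0.9, -70, 100, 0, 0, -90], [0.9, -70, 100, 0, 0, -90]]
  ]
}}

```text
clock: 8.53
eef_pos: [527.1, -244.6, 159.5]
tool_rot: [-3.141, -0.0, 0.125]
force: [0.0, 0.9, -0.1]
width: 60.0
```

```bash
python3 -c "
from h import *
did([.9,-70,100,0,0,-90])
w=snap('wrist','w7')
plan([526.5,-245,14],[180,0,7])
"
```

```text
cmd [ 526.5 -244.8  159.8] [180.    0.    7.2] meas [ 527.1 -244.6  159.5] [-180.    -0.     7.1] F [ 0.   0.9 -0.1] T [ 0.02 -0.    0.  ] w 60.0 t 8.5333 q [ 0.57  0.63 -0.28  1.78  0.24  0.76  0.29]
[0.0, 0.2, 145.8] [0.0, 0.0, 0.2]
```

View pics/w7.png

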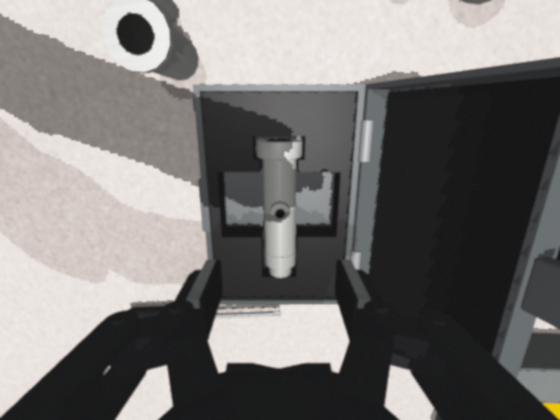

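```bash
python3 -c "
from h import *
w=load('w7');print(ptz(w,280,212,58))
for a in[(279,150),(280,270)]:print(ptz(w,*a,49))
for a in[(222,205),(336,205)]:print(ptz(w,*a,36))
"
```

```text
[ 527.74850959 -244.58673727   58.        ]
[ 520.38274697 -193.02391564   49.        ]
[ 535.60634944 -305.98007841   49.        ]
[ 473.79929026 -251.75435684   36.        ]
[ 580.12915414 -238.40418141   36.        ]
```

{"name": "arm_command", "arguments": {
  "rows": [
    [[0.5, 0, 35, 0, 0, 0], [0.5, 0, 70, 0, 0, 0], [0.5, 0, 100, 0, 0, 0], [0.5, 0, 120, 0, 0, 0], [0.5, 0, 135, 0, 0, 0], [0.5, 0, 145.5, 0, 0, 0], [0.5, 0, 145.5, 0, 0, 0], [0.5, 0, 145.5, 0, 0, 0]]
  ]
}}

```text
clock: 9.25
eef_pos: [527.2, -244.7, 14.3]
tool_rot: [-3.142, 0.0, 0.126]
force: [-0.4, 0.5, 0.9]
width: 59.6
```

{"name": "arm_command", "arguments": {
  "rows": [
    [[0, 0, 0, 0, 0, 0], [0, 0, 0, 0, 0, 0], [0, 0, 0, 0, 0, 0], [0, 0, 0, 0, 0, 0], [0, 0, 0, 0, 0, 0], [0, 0, 0, 0, 0, 0], [0, 0, 0, 0, 0, 0], [0, 0, 0, 0, 0, 0]]
  ],
  "claw": -0.9
}}

```text
clock: 9.92
eef_pos: [527.9, -245.2, 15.8]
tool_rot: [3.14, -0.002, 0.126]
force: [-0.6, 0.5, 6.4]
width: 28.4
```

```bash
python3 -c "
from h import *
did([.5,0,145.5,0,0,0])
w=snap('wrist','w8')
"
```

```text
cmd [ 526.9 -244.8   14.3] [180.    0.    7.2] meas [ 527.9 -245.2   15.8] [ 1.799e+02 -1.000e-01  7.200e+00] F [-0.6  0.5  6.4] T [0.04 0.15 0.01] w 28.4 t 9.9167 q [ 0.51  0.84 -0.2   1.85  0.33  0.47  0.21]
```

View pics/w8.png

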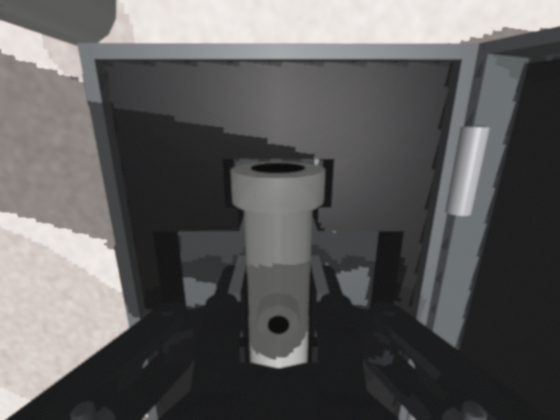

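{"name": "arm_command", "arguments": {
  "rows": [
    [[0, 0, -5, 0, 0, 0], [0, 0, -15, 0, 0, 0], [0, 0, -30, 0, 0, 0], [0, 0, -50, 0, 0, 0], [0, 0, -75, 0, 0, 0], [0, 0, -100, 0, 0, 0], [0, 0, -130, 0, 0, 0], [0, 0, -160, 0, 0, 0], [0, 0, -180, 0, 0, 0], [0, 0, -190, 0, 0, 0], [0, 0, -190, 0, 0, 0], [0, 0, -190, 0, 0, 0]]
  ]
}}

```text
clock: 10.97
eef_pos: [526.4, -244.8, 204.1]
tool_rot: [-3.142, 0.001, 0.126]
force: [-0.4, -0.8, -2.0]
width: 28.6
```

```bash
python3 -c "
from h import *
did([0,0,-190,0,0,0])
w=snap('wrist','w9');snap('scene','s9')
plan([490.1,302.5,204],[180,0,15.9-90])
a=cv2.imread('pics/w9.png')
b=cv2.imread('pics/s9.png')[60:300,120:400]
cv2.imwrite('pics/m9.png',np.hstack([cv2.resize(a,(400,300)),cv2.resize(b,(350,300))]))
"
```

```text
cmd [ 527.  -244.8  204.3] [180.    0.    7.2] meas [ 526.4 -244.8  204.1] [-180.     0.     7.2] F [-0.4 -0.8 -2. ] T [ 0.02  0.05 -0.02] w 28.6 t 10.9667 q [ 0.58  0.57 -0.31  1.74  0.22  0.86  0.31]
[32.4, -547.6, 0.3] [0.0, 0.0, 81.3]
```

View pics/m9.png

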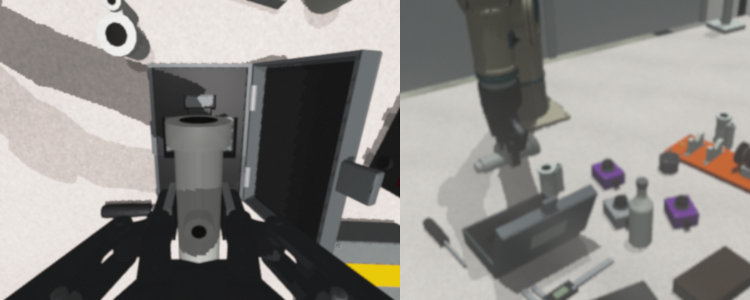

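{"name": "arm_command", "arguments": {
  "rows": [
    [[32.4, -547.6, 0.3, 0, 0, 81.3], [32.4, -547.6, 0.3, 0, 0, 81.3], [32.4, -547.6, 0.3, 0, 0, 81.3], [32.4, -547.6, 0.3, 0, 0, 81.3], [32.4, -547.6, 0.3, 0, 0, 81.3], [32.4, -547.6, 0.3, 0, 0, 81.3], [32.4, -547.6, 0.3, 0, 0, 81.3], [32.4, -547.6, 0.3, 0, 0, 81.3], [32.4, -547.6, 0.3, 0, 0, 81.3], [32.4, -547.6, 0.3, 0, 0, 81.3], [32.4, -547.6, 0.3, 0, 0, 81.3], [32.4, -547.6, 0.3, 0, 0, 81.3], [32.4, -547.6, 0.3, 0, 0, 81.3], [32.4, -547.6, 0.3, 0, 0, 81.3], [32.4, -547.6, 0.3, 0, 0, 81.3], [32.4, -547.6, 0.3, 0, 0, 81.3], [32.4, -547.6, 0.3, 0, 0, 81.3], [32.4, -547.6, 0.3, 0, 0, 81.3], [32.4, -547.6, 0.3, 0, 0, 81.3], [32.4, -547.6, 0.3, 0, 0, 81.3]]
  ]
}}

```text
clock: 12.73
eef_pos: [490.5, 301.3, 204.0]
tool_rot: [3.142, -0.0, -1.295]
force: [-0.2, -0.4, -2.9]
width: 28.1
```

```bash
python3 -c "
from h import *
did([32.4,-547.6,0.3,0,0,81.3])
w=snap('wrist','w10');snap('top','t10')
b=cv2.imread('pics/t10.png')[140:300,90:250]
cv2.imwrite('pics/t10c.png',cv2.resize(b,None,fx=3.7,fy=3.7,interpolation=2))
"
```

```text
cmd [490.1 302.5 204. ] [180.   -0.  -74.1] meas [490.5 301.3 204. ] [180.   -0.  -74.2] F [-0.2 -0.4 -2.9] T [0.06 0.05 0.06] w 28.1 t 12.7333 q [-0.66  0.55  0.09  1.76 -0.06  0.83 -1.84]
```

View pics/w10.png

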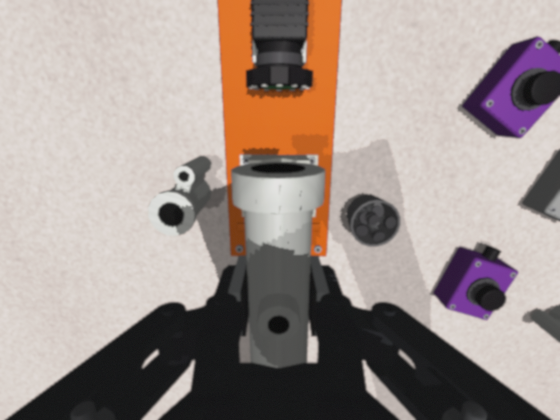

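View pics/t10c.png

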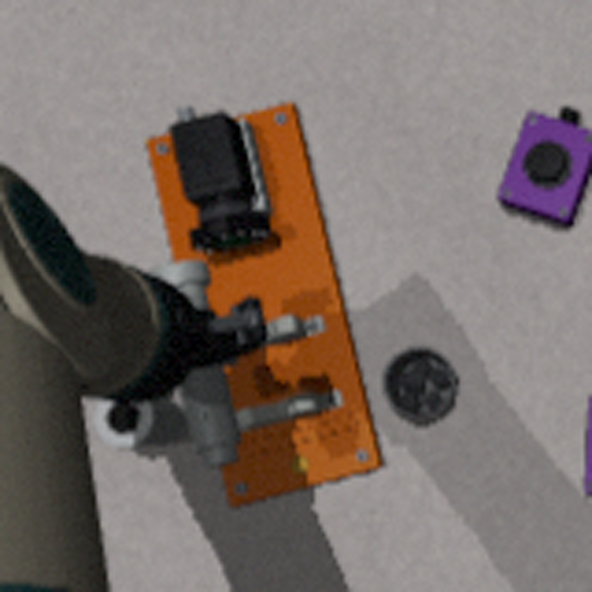

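```bash
python3 -c "
from h import *
w=load('w10');P=cloud(w);s=np.array([490.1,302.5]);t=np.radians(15.9)
R=np.array([[np.cos(t),np.sin(t)],[-np.sin(t),np.cos(t)]])
L=(P[...,:2]-s)@R.T
m=np.zeros(P.shape[:2],bool);m[155:215,225:330]=1
m&=(P[...,2]>195)&(P[...,2]<255)
q=L[m];z=P[...,2][m];print('collar x',np.percentile(q[:,0],[0.5,2,10,50,99]),'y',np.percentile(q[:,1],[1,99]),'z',np.percentile(z,[1,99]))
# rig plate
m=(abs(P[...,2]-15)<6)&(w['pixels'][...,0].astype(int)-w['pixels'][...,2]>90)
for x in(70,90,110,130,-80):
  k=m&(abs(L[...,0]-x)<4); print(x,np.percentile(L[k][:,1],[0.5,99.5]) if k.sum()>5 else None)
# casting b,cup
for n,b in(('vee',(150,165,235,325)),):
  k=np.zeros_like(m);k[b[0]:b[1],b[2]:b[3]]=1;k&=(P[...,2]>40)&(P[...,2]<62);print(n,L[k].min(0) if k.any() else 0,L[k].max(0) if k.any() else 0)
"
```

```text
collar x [40.63953068 42.15199859 45.77639627 53.62626221 58.56312065] y [-18.74633415  17.73869718] z [208.01978275 242.81812155]
70 [-59.38167507  57.74024665]
90 [-59.27601752  57.56230429]
110 [-60.24981753  57.64743796]
130 [-60.17155759  57.20954241]
-80 [-59.24888333  56.81051365]
vee [ 33.14272928 -30.95541811] [36.77771478 28.64835135]
```

{"name": "arm_command", "arguments": {
  "rows": [
    [[0, 0, 30, 0, 0, 0], [0, 0, 65, 0, 0, 0], [0, 0, 95, 0, 0, 0], [0, 0, 120, 0, 0, 0], [0, 0, 138, 0, 0, 0], [0, 0, 150, 0, 0, 0], [0, 0, 154, 0, 0, 0], [0, 0, 156, 0, 0, 0], [0, 0, 157, 0, 0, 0], [0, 0, 157, 0, 0, 0]]
  ]
}}

```text
clock: 13.67
eef_pos: [490.9, 303.0, 48.0]
tool_rot: [-3.14, 0.001, -1.293]
force: [-0.5, -0.2, -2.7]
width: 28.4
```

```bash
python3 -c "
from h import *
did([0,0,157,0,0,0])
w=snap('wrist','w11')
"
```

```text
cmd [490.1 302.5  47. ] [180.   -0.  -74.1] meas [490.9 303.   48. ] [-179.9    0.   -74.1] F [-0.5 -0.2 -2.7] T [ 0.05 -0.    0.01] w 28.4 t 13.6667 q [-0.64  0.78  0.06  1.87 -0.08  0.5  -1.82]
```

View pics/w11.png

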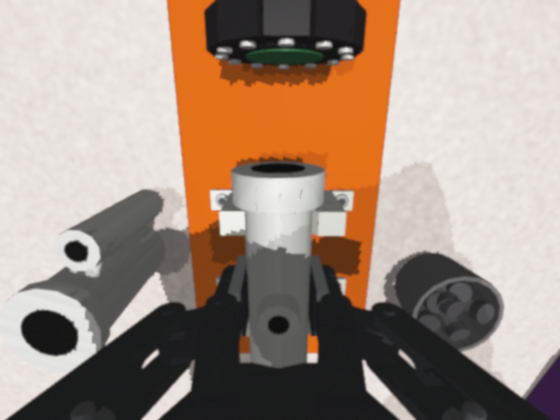

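```bash
python3 -c "
from h import *
w=load('w11');P=cloud(w);s=np.array([490.1,302.5]);t=np.radians(15.9)
R=np.array([[np.cos(t),np.sin(t)],[-np.sin(t),np.cos(t)]])
L=(P[...,:2]-s)@R.T
px=w['pixels'].astype(int)
def r(n,k):
  print(n,k.sum(),np.percentile(L[k],[1,99],axis=0).round(1).tolist(),np.percentile(P[...,2][k],[1,50,99]).round(1))
B=lambda a,b,c,d:np.pad(np.ones((b-a,d-c),bool),((a,420-b),(c,560-d)))
r('collar',B(160,215,225,335)&(P[...,2]>55))
r('barrel',B(215,260,235,325)&(P[...,2]>66))
r('vee',B(185,240,205,365)&(P[...,2]>35)&(P[...,2]<62))
pl=(abs(P[...,2]-15)<6)&(px[...,0]-px[...,2]>60)
for x in(60,70,80,90):
  k=pl&(abs(L[...,0]-x)<3);r(x,k)
r('ring',B(0,70,200,370)&(P[...,2]>30))
"
```

```text
collar 4678 [[35.7, -20.6], [59.4, 22.3]] [55.9 81.9 87. ]
barrel 2978 [[20.9, -13.2], [42.9, 15.2]] [70.2 79.6 82.4]
vee 1816 [[24.8, -30.9], [37.1, 28.7]] [36.8 57.8 59.3]
60 2122 [[57.0, -59.0], [62.8, 56.9]] [13.6 15.1 16.6]
70 2257 [[67.2, -59.2], [72.9, 56.7]] [13.5 15.1 16.6]
80 2298 [[77.2, -59.2], [82.6, 56.8]] [13.5 15.1 16.5]
90 2381 [[87.3, -59.2], [93.0, 56.9]] [13.5 15.1 16.7]
ring 10107 [[100.9, -28.8], [113.9, 26.1]] [40.  84.8 92.2]
```

{"name": "arm_command", "arguments": {
  "rows": [
    [[1, -0.3, 0, 0, 0, 0], [1.8, -0.5, 0.5, 0, 0, 0], [1.8, -0.5, 1, 0, 0, 0], [1.8, -0.5, 1.5, 0, 0, 0], [1.8, -0.5, 2, 0, 0, 0], [1.8, -0.5, 2.5, 0, 0, 0], [1.8, -0.5, 2.5, 0, 0, 0]]
  ]
}}

```text
clock: 14.3
eef_pos: [491.0, 301.0, 44.4]
tool_rot: [3.141, -0.0, -1.293]
force: [0.1, -0.3, -2.3]
width: 28.4
```

{"name": "arm_command", "arguments": {
  "rows": [
    [[0, 0, 0.4, 0, 0, 0], [0, 0, 0.8, 0, 0, 0], [0, 0, 0.8, 0, 0, 0]]
  ]
}}

```text
clock: 14.55
eef_pos: [491.1, 301.1, 44.1]
tool_rot: [-3.141, 0.0, -1.293]
force: [-0.7, 0.7, 1.4]
width: 28.6
```

{"name": "arm_command", "arguments": {
  "rows": [
    [[0, 0, 0.2, 0, 0, 0], [0, 0, 0.4, 0, 0, 0], [0, 0, 0.4, 0, 0, 0]]
  ]
}}

```text
clock: 14.8
eef_pos: [491.1, 301.1, 44.0]
tool_rot: [-3.141, 0.0, -1.293]
force: [-2.9, -0.5, 6.6]
width: 28.5
```

```bash
python3 -c "
from h import *
did([1.8,-.5,3.7,0,0,0])
w=snap('wrist','w12');P=cloud(w);s=np.array([490.1,302.5]);t=np.radians(15.9)
R=np.array([[np.cos(t),np.sin(t)],[-np.sin(t),np.cos(t)]])
L=(P[...,:2]-s)@R.T
px=w['pixels'].astype(int)
def r(n,k):
  print(n,k.sum(),np.percentile(L[k],[1,99],axis=0).round(1).tolist(),np.percentile(P[...,2][k],[1,50,99]).round(1))
B=lambda a,b,c,d:np.pad(np.ones((b-a,d-c),bool),((a,420-b),(c,560-d)))
r('collar',B(160,215,225,335)&(P[...,2]>60))
r('barrel',B(215,260,235,325)&(P[...,2]>64))
r('vee',B(185,240,205,365)&(P[...,2]>35)&(P[...,2]<60))
"
```

```text
cmd [491.1 300.9  43.3] [180.   -0.  -74.1] meas [491.1 301.1  44. ] [-180.     0.   -74.1] F [-2.9 -0.5  6.6] T [-0.16  0.48 -0.16] w 28.5 t 14.8 q [-0.63  0.79  0.05  1.87 -0.08  0.49 -1.82]
collar 4223 [[41.8, -19.2], [59.1, 17.4]] [61.5 78.5 83. ]
barrel 2975 [[20.6, -15.1], [42.6, 13.3]] [66.  75.4 78.1]
vee 2075 [[24.8, -30.9], [37.1, 28.6]] [36.7 57.7 59.3]
```

View pics/w12.png

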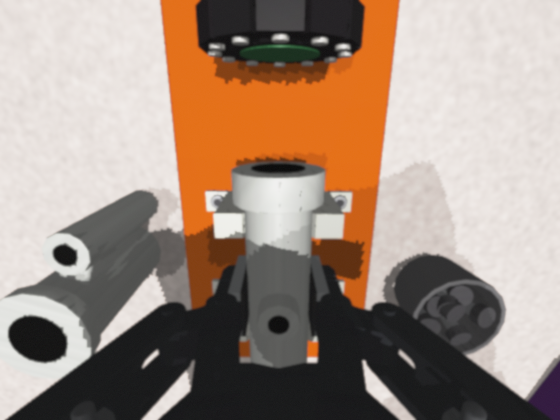

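{"name": "arm_command", "arguments": {
  "rows": [
    [[0, 0, -0.4, 0, 0, 0], [0, 0, -0.4, 0, 0, 0], [0, 0, -0.4, 0, 0, 0], [0, 0, -0.4, 0, 0, 0], [0, 0, -0.4, 0, 0, 0], [0, 0, -0.4, 0, 0, 0]]
  ],
  "claw": 0.2
}}

```text
clock: 15.35
eef_pos: [491.1, 300.9, 43.6]
tool_rot: [-3.142, -0.0, -1.293]
force: [0.7, 0.3, 0.4]
width: 51.1
```

{"name": "arm_command", "arguments": {
  "rows": [
    [[0, 0, -10, 0, 0, 0], [0, 0, -25, 0, 0, 0], [0, 0, -50, 0, 0, 0], [0, 0, -80, 0, 0, 0], [0, 0, -110, 0, 0, 0], [0, 0, -140, 0, 0, 0], [0, 0, -140, 0, 0, 0], [0, 0, -140, 0, 0, 0]]
  ]
}}

```text
clock: 16.02
eef_pos: [492.3, 301.7, 186.3]
tool_rot: [-3.137, 0.002, -1.293]
force: [0.4, 0.0, 0.3]
width: 51.3
```

```bash
python3 -c "
from h import *
did([0,0,-140.4,0,0,0])
w=snap('wrist','w13');P=cloud(w);s=np.array([490.1,302.5]);t=np.radians(15.9)
R=np.array([[np.cos(t),np.sin(t)],[-np.sin(t),np.cos(t)]])
L=(P[...,:2]-s)@R.T
k=(P[...,2]>66)&(P[...,2]<90)&(abs(L[...,1])<25)&(L[...,0]>-80)&(L[...,0]<75)
print(np.percentile(L[k],[.5,50,99.5],axis=0).round(1).tolist(),np.percentile(P[...,2][k],[1,50,99]))
st=P[...,2]>82; st&=k; print('stub',L[st].mean(0) if st.any() else 0)
plan([579.4,-20.8,150],[180,0,-74.1])
"
```

```text
cmd [491.1 300.9 183.7] [180.   -0.  -74.1] meas [492.3 301.7 186.3] [-1.797e+02  1.000e-01 -7.410e+01] F [0.4 0.  0.3] T [-0.04  0.01 -0.  ] w 51.3 t 16.0167 q [-0.65  0.58  0.08  1.78 -0.06  0.78 -1.83]
[[-71.8, -19.1], [6.1, -1.1], [58.6, 16.1]] [66.65360992 75.70313437 86.93894217]
stub [ 8.61171477 -0.96217775]
[333.6, 3.4, 33.7] [0.0, -0.0, 0.0]
```

View pics/w13.png

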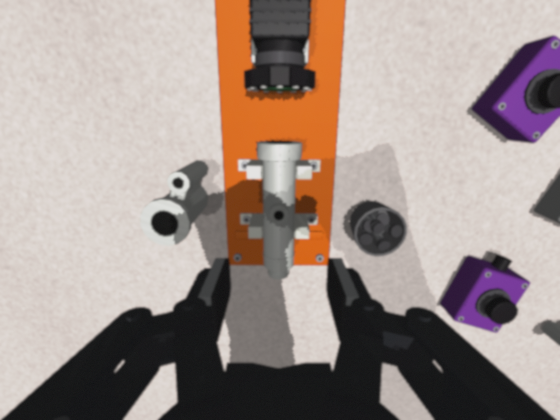

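```bash
python3 -c "
from h import *
w=load('w13');s=np.array([490.1,302.5]);t=np.radians(15.9)
R=np.array([[np.cos(t),np.sin(t)],[-np.sin(t),np.cos(t)]])
P=cloud(w);L=(P[...,:2]-s)@R.T
print('stub',R@(ptz(w,279,214.5,86)[:2]-s))
for n,lo,hi in(('v+',15,45),('v-',-45,-15)):
  k=(P[...,2]>48)&(P[...,2]<60)&(L[...,0]>lo)&(L[...,0]<hi)&(abs(L[...,1])>19)&(abs(L[...,1])<32)
  print(n,k.sum(),np.percentile(L[k],[2,50,98],axis=0).round(1).tolist())
c=w['pixels'][100:300,180:380,::-1];cv2.imwrite('pics/w13c.png',cv2.resize(c,None,fx=3,fy=3,interpolation=2))
"
```

```text
stub [-1.30075453 -1.14508954]
v+ 337 [[25.1, -30.7], [31.5, -19.6], [36.6, 28.5]]
v- 329 [[-35.5, -30.6], [-27.7, -19.9], [-23.2, 28.4]]
```

View pics/w13c.png

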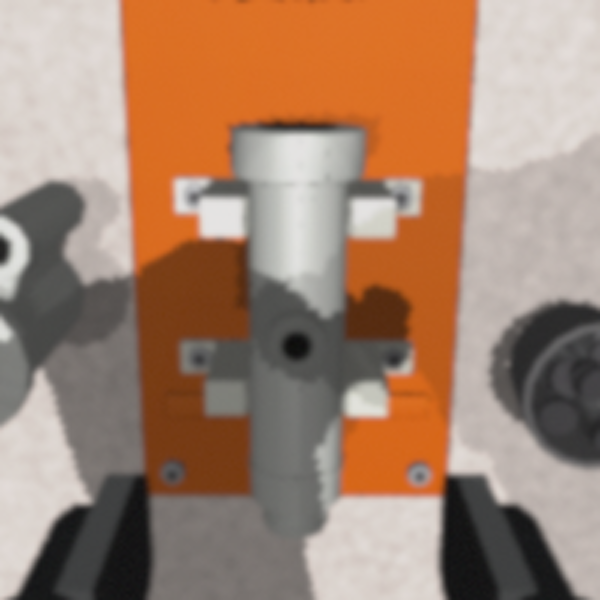

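```bash
python3 -c "
from h import *
t=load('top0');P=cloud(t)
k=(P[...,2]>60)&(abs(P[...,0]-650)<60)&(abs(P[...,1]+30)<45)
q=P[k];print(q.min(0),q.max(0))
k2=k&(P[...,2]>150);print('cap',P[k2].mean(0),P[k2].min(0),P[k2].max(0))
plan([579.4,-20.8,184],[180,0,0])
"
```

```text
[642.49566234 -52.38274627  61.31833859] [688.09939915  -4.42886971 169.90831432]
cap [667.73918388 -27.85324323 163.81756283] [656.54723579 -39.23486181 151.42681104] [678.82916148 -15.77225797 169.90831432]
[333.6, 3.4, -0.3] [0.0, 0.0, -74.1]
```

{"name": "arm_command", "arguments": {
  "rows": [
    [[333.6, 3.4, -0.3, 0, 0, -74.1], [333.6, 3.4, -0.3, 0, 0, -74.1], [333.6, 3.4, -0.3, 0, 0, -74.1], [333.6, 3.4, -0.3, 0, 0, -74.1], [333.6, 3.4, -0.3, 0, 0, -74.1], [333.6, 3.4, -0.3, 0, 0, -74.1], [333.6, 3.4, -0.3, 0, 0, -74.1], [333.6, 3.4, -0.3, 0, 0, -74.1], [333.6, 3.4, -0.3, 0, 0, -74.1], [333.6, 3.4, -0.3, 0, 0, -74.1], [333.6, 3.4, -0.3, 0, 0, -74.1], [333.6, 3.4, -0.3, 0, 0, -74.1], [333.6, 3.4, -0.3, 0, 0, -74.1], [333.6, 3.4, -0.3, 0, 0, -74.1], [333.6, 3.4, -0.3, 0, 0, -74.1]]
  ],
  "claw": -1
}}

```text
clock: 17.32
eef_pos: [579.1, -20.5, 183.6]
tool_rot: [3.141, 0.001, 0.0]
force: [0.4, -0.1, -0.4]
width: -0.2
```

```bash
python3 -c "
from h import *
did([333.6,3.4,-.3,0,0,-74.1])
w=snap('wrist','w14');P=cloud(w)
k=(P[...,2]>50)&(P[...,2]<62)&(abs(P[...,0]-579)<22)&(abs(P[...,1]+21)<22)
print(k.sum(),P[k].mean(0),P[k].min(0),P[k].max(0))
tt=snap('top','t14')
b=cv2.imread('pics/t14.png')[140:300,90:250]
cv2.imwrite('pics/t14c.png',np.hstack([cv2.resize(b,(400,400),interpolation=2),cv2.resize(cv2.imread('pics/w14.png'),(400,300)).copy() if 0 else cv2.resize(cv2.imread('pics/w14.png'),(400,400))]))
"
```

```text
cmd [579.4 -20.8 184. ] [180.   0.   0.] meas [579.1 -20.5 183.6] [180.   0.   0.] F [ 0.4 -0.1 -0.4] T [ 0.02  0.   -0.02] w -0.2 t 17.3167 q [ 0.18  0.6  -0.3   1.76  0.23  0.82 -0.23]
739 [580.9307126  -20.9987421   56.30757365] [566.23319332 -36.36081951  50.13645152] [594.98193862  -7.43601888  58.66768867]
```

View pics/t14c.png

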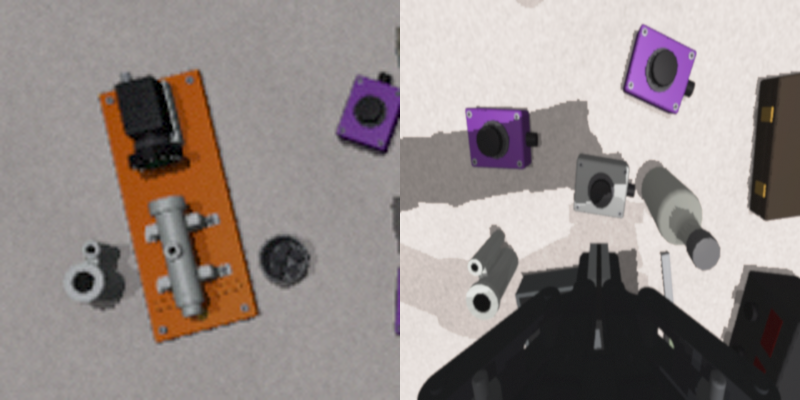

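{"name": "arm_command", "arguments": {
  "rows": [
    [[1, 0, 30, 0, 0, 0], [1, 0, 60, 0, 0, 0], [1, 0, 90, 0, 0, 0], [1, 0, 110, 0, 0, 0], [1, 0, 118, 0, 0, 0], [1, 0, 123, 0, 0, 0], [1, 0, 123, 0, 0, 0], [1, 0, 123, 0, 0, 0]]
  ]
}}

```text
clock: 18.08
eef_pos: [581.3, -20.6, 62.0]
tool_rot: [-3.142, -0.002, 0.001]
force: [0.2, -0.8, 0.4]
width: 0.1
```

```bash
python3 -c "
from h import *
did([1,0,123,0,0,0])
w=snap('wrist','w15')"
```

```text
cmd [580.4 -20.8  61. ] [180.   0.   0.] meas [581.3 -20.6  62. ] [-1.8e+02 -1.0e-01  0.0e+00] F [ 0.2 -0.8  0.4] T [ 0.   -0.    0.03] w 0.1 t 18.0833 q [ 0.14  0.77 -0.24  1.84  0.31  0.56 -0.3 ]
```

View pics/w15.png

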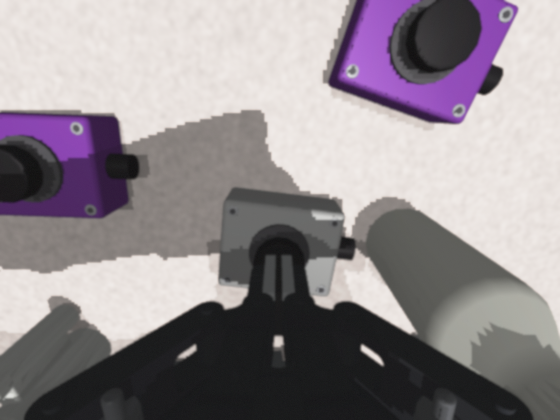

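Centred over the key of the grey box. Press gently in small steps.

{"name": "arm_command", "arguments": {
  "rows": [
    [[0, 0, 2, 0, 0, 0], [0, 0, 4, 0, 0, 0], [0, 0, 5, 0, 0, 0], [0, 0, 6, 0, 0, 0], [0, 0, 6, 0, 0, 0], [0, 0, 6, 0, 0, 0]]
  ]
}}

```text
clock: 18.63
eef_pos: [580.8, -20.8, 55.3]
tool_rot: [3.142, -0.001, 0.001]
force: [0.8, 0.3, 1.4]
width: -0.2
```

{"name": "arm_command", "arguments": {
  "rows": [
    [[0, 0, 0.5, 0, 0, 0], [0, 0, 1, 0, 0, 0], [0, 0, 1.5, 0, 0, 0], [0, 0, 1.5, 0, 0, 0], [0, 0, 1.5, 0, 0, 0]]
  ]
}}

```text
clock: 19.05
eef_pos: [580.8, -20.8, 53.6]
tool_rot: [3.142, -0.001, 0.001]
force: [0.5, -0.8, 1.7]
width: -0.0
```

{"name": "arm_command", "arguments": {
  "rows": [
    [[0, 0, 0.5, 0, 0, 0], [0, 0, 1, 0, 0, 0], [0, 0, 1.2, 0, 0, 0], [0, 0, 1.2, 0, 0, 0]]
  ]
}}

```text
clock: 19.38
eef_pos: [580.8, -20.8, 52.6]
tool_rot: [3.142, -0.001, 0.001]
force: [0.9, -0.8, 4.8]
width: -0.1
```

{"name": "arm_command", "arguments": {
  "rows": [
    [[0, 0, 0, 0, 0, 0], [0, 0, 0, 0, 0, 0], [0, 0, 0, 0, 0, 0], [0, 0, 0, 0, 0, 0], [0, 0, 0, 0, 0, 0], [0, 0, 0, 0, 0, 0]]
  ]
}}

```text
clock: 19.88
eef_pos: [580.8, -20.8, 52.6]
tool_rot: [3.142, -0.001, 0.001]
force: [1.2, -0.7, 5.0]
width: -0.0
```

{"name": "arm_command", "arguments": {
  "rows": [
    [[0, 0, 0, 0, 0, 0], [0, 0, 0, 0, 0, 0], [0, 0, 0, 0, 0, 0], [0, 0, 0, 0, 0, 0], [0, 0, 0, 0, 0, 0], [0, 0, 0, 0, 0, 0]]
  ]
}}

```text
clock: 20.38
eef_pos: [580.8, -20.8, 52.6]
tool_rot: [3.142, -0.001, 0.001]
force: [0.5, -0.4, 4.5]
width: 0.2
```

{"name": "arm_command", "arguments": {
  "rows": [
    [[0, 0, 1, 0, 0, 0], [0, 0, 2, 0, 0, 0], [0, 0, 3, 0, 0, 0], [0, 0, 4, 0, 0, 0], [0, 0, 5, 0, 0, 0], [0, 0, 5.6, 0, 0, 0], [0, 0, 5.6, 0, 0, 0], [0, 0, 5.6, 0, 0, 0]]
  ]
}}

```text
clock: 21.05
eef_pos: [580.9, -20.8, 48.3]
tool_rot: [3.141, -0.001, 0.001]
force: [-1.4, -1.1, 15.9]
width: -0.0
```

{"name": "arm_command", "arguments": {
  "rows": [
    [[0, 0, 0, 0, 0, 0], [0, 0, 0, 0, 0, 0], [0, 0, -4, 0, 0, 0], [0, 0, -12, 0, 0, 0], [0, 0, -30, 0, 0, 0], [0, 0, -60, 0, 0, 0], [0, 0, -95, 0, 0, 0], [0, 0, -130, 0, 0, 0], [0, 0, -150, 0, 0, 0], [0, 0, -150, 0, 0, 0], [0, 0, -150, 0, 0, 0]]
  ]
}}

```text
clock: 21.97
eef_pos: [580.1, -20.6, 197.3]
tool_rot: [-3.142, -0.0, 0.001]
force: [-0.2, -0.3, -1.1]
width: -0.1
```

```bash
python3 -c "
from h import *
w=snap('wrist','w16');P=cloud(w)
k=(P[...,2]>45)&(P[...,2]<62)&(abs(P[...,0]-580)<10)&(abs(P[...,1]+21)<10)
print('key z',np.median(P[k][:,2]))
snap('top','t16');snap('scene','s16')
b=cv2.imread('pics/t16.png')[140:300,90:430];cv2.imwrite('pics/t16c.png',cv2.resize(b,None,fx=2.35,fy=2.35,interpolation=2))
a=load('top0');c=load('t16');d=np.abs(a['pixels'].astype(int)-c['pixels']).sum(2)
"
```

```text
key z 56.56248083667134
```

View pics/t16c.png

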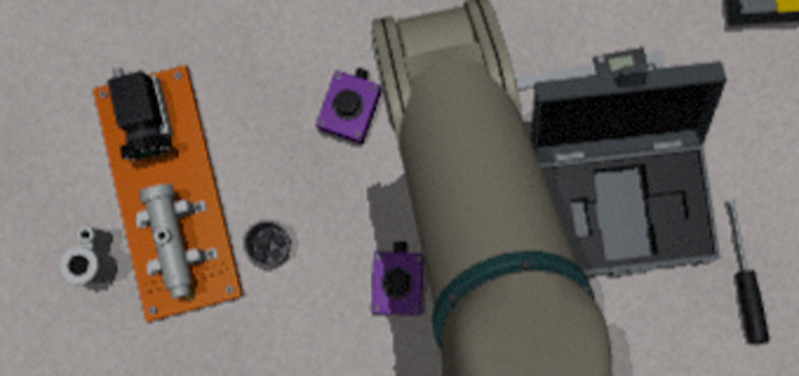

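View pics/s16.png

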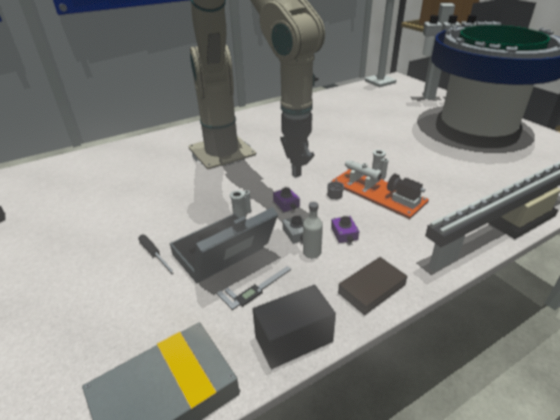

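The lid is open, the master lies in the vees with its collar toward the lens and its stub up. The key is back up at 56.6 mm, the bystanders are in place, and the arm is clear. Handing in.

```bash
python3 -c "
from h import *
print(order.finish_job())"
```

```text
the job is handed in; nothing more can be done
None
```

The whole sequence was carried out in order, and the job was handed in at about 22 s on the robot's clock; no verdict was reported.

- **Case:** I swung the lid up by its tab and past the balance point. Near the end the tab slipped out of the fingers and the lid went on to rest open. The last pictures show it still open.
- **Master:** I lifted it out and set it down in small steps; the contact force was about 4 to 9 N. I let go only once it was seated, before any key press. It lies stub up with the collar toward the lens. It is centred sideways to within about 0.5 mm. The wrist camera puts it roughly 1.5 mm off-centre along its axis, away from the lens. That is within the 2 mm calibration, so I left it.
- **Key:** I held the first click for about 1.1 s at 4.5 to 5.0 N, then pressed fully home at 15.9 N (fingertip at 48.3 mm) and let go. The key read 56.6 mm afterwards, so it had sprung back.
- **Surroundings:** The final pictures show the camera, castings, screw cup, bottle, caliper and screwdriver apparently where they were, judged by eye. The arm stopped clear, with the fingertips at 197 mm above the key.

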